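# Put the blue scraper away in its slotted block

## Task

Take the blue-handled scraper out of its drip stand and slide it, blade down, into the slot of the blue-topped block, lowering it all the way to the bottom before you let go. Leave the yellow-handled scraper standing where it is.

Things in the scene. Friction and masses are not known exactly. Their poses are not given: they have to be found in the camera images.
- blue_scraper_mid (a point): blue-handled upright flat scraper, 105 mm tall, 90 g: blue handle bar 90 long x 22 thick x 30 high on a grey blade 80 wide x 5 thick x 78 high. Point: its centre, 52.5 mm above its lower edge, 37.5 below the handle's middle. x along handle, y across thickness, z up; both ways round alike. Stands loosely (leans up to 8 deg) in a grey drip stand, floor 6 mm and rails 42 mm above table: lift straight out first.
- yellow_scraper_mid (a point): yellow-handled scraper, otherwise the same as the blue one and in a drip stand of its own: leave it alone. This point is its centre, half-way up, with the same axes.
- blue_block_slot (a point): fixed white block, 124 x 70 mm, 62 high, blue top, one slot along its x. Point: centre of the slot's mouth, level with the top; z up. Slot 102 mm long; mouth 30 mm wide (y), narrowing to 16 mm at 14 mm depth, then to 8 mm at the floor, 54 mm below the point. A scraper seated on the floor has its centre 1.5 mm below this point and its handle's middle 36 mm above it.
- yellow_block_slot (a point): the same block with a yellow top, for the other scraper: not to be used. This point is the centre of its slot's mouth.
Things that resemble listed ones, but are neither listed nor needed, are in the scene too. Leave any pink or turquoise look-alike of the part that bears blue_scraper_mid alone.

How it is judged:
On the way, in this order (a step that is already met when the one before it is completed fails the run):
1. the blue scraper is lifted clear of its stand (height (world z) of blue_scraper_mid above 0.105 m and contact force between blue_scraper and the fingers above 0.3 N), for 0.1 s.
2. still held, its blade is lowered into the blue block's slot, to within 20 mm of the bottom (horizontal distance between blue_scraper_mid and blue_block_slot below 0.022 m and z of blue_scraper_mid in the frame of blue_block_slot below 0.0185 m and angle between the x axis of blue_scraper_mid and the x axis of blue_block_slot, either way round below 0.26 rad and contact force between blue_scraper and the fingers above 0.3 N), for 0.1 s.
At the end, for the whole second after the job is handed in: The blue scraper rests blade down in the blue block's slot: centre within 22 mm of the slot's centre seen from above and at most 8 mm above the mouth point (9.5 mm off the bottom), within 15 degrees of upright and of the slot's direction; yellow scraper within 30 mm of its start (horizontal distance between blue_scraper_mid and blue_block_slot below 0.022 m and z of blue_scraper_mid in the frame of blue_block_slot below 0.008 m and angle between the x axis of blue_scraper_mid and the x axis of blue_block_slot, either way round below 0.26 rad and angle between blue_scraper_mid's own z axis and vertical below 0.26 rad and linear speed of blue_scraper below 0.02 m/s and distance of yellow_scraper_mid from where it was at the start of the episode below 0.03 m); the robot touches nothing.
It fails at once if the yellow scraper is moved by more than 30 mm (distance of yellow_scraper_mid from where it was at the start of the episode above 0.03 m).
It also fails if it takes over 42 s, if anything falls off the work surface, if the arm or the gripper's body presses on something with over 40 N, if the wrist force passes 120 N, or if a joint passes its speed limit or range.

## Robot

A 6-joint arm with a two-finger parallel gripper is mounted at the origin on the work surface. World frame = base frame: x ahead of the robot, y to its left, z up, the work surface at z = 0. Lengths are in m, angles in rad, forces in N, time in s.
With the tool pointing down it reaches from about 0.35 to 0.775 m from the base axis. Payload 7.3 kg.
Tool frame: the origin (TCP) lies at the very end of the fingers, on their centre line; the grasp point (between the pads) lies 19 mm behind it (robot.hold_point_z is the distance from the TCP to the grasp point, in m); z points along the fingers, y is the direction in which the jaws open and shut (so a half turn about z gives the same grasp; the last joint's range is limited). The gripper opens to 92 mm and grips with 3 to 60 N. Pads are 19 mm wide; open, the fingers measure 130 mm over their backs; the gripper's body (75 mm by 190 mm) begins 47 mm behind the grasp point.
Start: joints at [-0.146, 0.342, 1.524, -0, 1.275, -0.146], TCP at [0.525, 0, 0.227] pointing down, gripper open.
Joint ranges: [-2.53, 2.53], [-0.77, 2.02], [0.04, 2.7], [-1, 4.14], [0.28, 2.66], [-3.11, 3.11]. Speed limits (rad/s): [2.57, 2.57, 3.14, 3.14, 3.14, 3.14].

## Interface

Orientations are given as [roll, pitch, yaw] about the fixed x, y, z axes, in that order (R = Rz(yaw) Ry(pitch) Rx(roll)).
In Python, from cell import monitor, viewer, robot gives the robot as it stands.
- The arm moves only by the tool move_arm, never from a script. Its argument "deltas" is a list of rows, each an object of numbers: "x", "y", "z": the shift along the tool's x, y, z in m; "wx", "wy", "wz": the turn, a rotation vector about the tool's x, y, z in degrees; "hand": the opening, from 0 (shut) to 1 (fully open). In form: [{"x": .., "y": .., "z": .., "wx": .., "wy": .., "wz": .., "hand": ..}, ...]. A call has 1 to 8 rows; each row is the pose to reach, as a shift and turn from the pose commanded when the call began, along the tool's axes at that moment; what a row does not reach only later rows make up. A row lasts 1/8 s, in which the tool goes at most 62.5 mm and 10.7 degrees, less where a joint would pass 70% of its speed; a pose out of reach is approached as far as the arm can. A call with a gripper value outside its range is refused whole. The fingers move at their own pace and stop on an object; "grip_force" is the grip in N (left out, the last holds). Time passes only in rows, so rows that repeat a pose let the fingers close. It gives the time, the measured TCP pose, the force and the opening at its end, in the units of the state.
- monitor.observe(): the state, without advancing time (a new reading comes with each control period).
- viewer.read_camera(name): name is "scene" or "side" or "wrist"; returns the picture (480x640x3 uint8, red, green, blue); there is no depth.
- viewer.camera_params(name): a dict with "camera_matrix" (3x3 intrinsics, pixels), "R" (3x3) and "t" (3): a world point X has camera coordinates R X + t. Camera axes: x right, y down, z forward; pixel columns grow to the right and rows downward; lengths in m; the calibration is good to about 2 mm. A picture is of the moment at which its call begins: read the wrist's pose just before it. camera_params takes no time and is no camera call; for the wrist camera it gives the pose at the moment of the call.
- robot.hand_in(): hands the job in, once; it reports no verdict.
The state is a dict: "time": time; "qpos": joint angles; "qvel": joint speeds; "joint_efforts": joint torques, N m; "tool_pos": TCP position; "tool_rot": TCP orientation; "contact_force": force on the tool from outside, world axes, zero at the start; "torque": the same for the moment, N m; "opening": finger opening in m.
Only numpy, scipy, OpenCV 4.12 (cv2) and the standard library are available. Lean on these libraries where they do the work, as an engineer would, in place of code of your own. Each camera call takes 0.05 s, during which the arm holds its last target. There are 200 camera calls.

## Working session

There is one attempt and no reset: what is moved stays moved. The work goes in short steps, Python scripts to look and compute and a tool call to move; the robot and the scene stay as the last step left them, time stands still between calls to the robot, and variables do not carry over. Pictures are saved under pics/ and viewed, about 8 in all and at most 12, crops included, and the job is handed in when it is done.

Besides the shell and the picture viewer there is one more tool, called as name([rows], argument=value, ...), one row to a line, values as JSON. move_arm: Moves the arm, as the interface text tells. Its arguments: {"type":"object","properties":{"deltas":{"type":"array","items":{"type":"object","properties":{"x":{"type":"number"},"y":{"type":"number"},"z":{"type":"number"},"wx":{"type":"number"},"wy":{"type":"number"},"wz":{"type":"number"},"hand":{"type":"number"}}}},"grip_force":{"type":"number"}},"required":["deltas"]}

```bash
mkdir -p pics; cat > h.py <<'E'
import numpy as np, cv2
from cell import monitor, viewer, robot
def shot(n,f):
    p=viewer.camera_params(n); im=viewer.read_camera(n); cv2.imwrite('pics/'+f,im[:,:,::-1]); return im,p
def ray(p,uv):
    K,R,t=[np.array(p[k]) for k in('camera_matrix','R','t')]
    d=R.T@np.linalg.solve(K,[uv[0],uv[1],1.]); return -R.T@t,d
def onz(p,uv,z):
    c,d=ray(p,uv); return c+d*(z-c[2])/d[2]
def proj(p,X):
    q=np.array(p['R'])@np.array(X)+np.array(p['t']); q=np.array(p['camera_matrix'])@q; return q[:2]/q[2]
E
python3 - <<'E'
from h import *
s=monitor.observe();print({k:np.round(s[k],3) for k in('time','tool_pos','tool_rot','opening')})
for n in('scene','side','wrist'):
    im,p=shot(n,n+'0.png'); print(n,np.round(-np.array(p['R']).T@p['t'],3),np.round(p['R'],2).tolist())
E
```

```text
{'time': np.float64(0.0), 'tool_pos': array([0.525, 0.   , 0.226]), 'tool_rot': array([-3.14 , -0.   ,  1.571]), 'opening': np.float64(0.092)}
scene [ 1.058 -0.331  1.047] [[0.48, 0.88, 0.01], [0.73, -0.39, -0.56], [-0.48, 0.28, -0.83]]
side [ 0.331 -0.634  0.819] [[0.96, -0.29, -0.01], [-0.23, -0.71, -0.67], [0.19, 0.64, -0.75]]
wrist [0.527 0.081 0.384] [[1.0, 0.0, -0.0], [0.0, -0.95, 0.3], [-0.0, -0.3, -0.95]]
```

View pics/scene0.png

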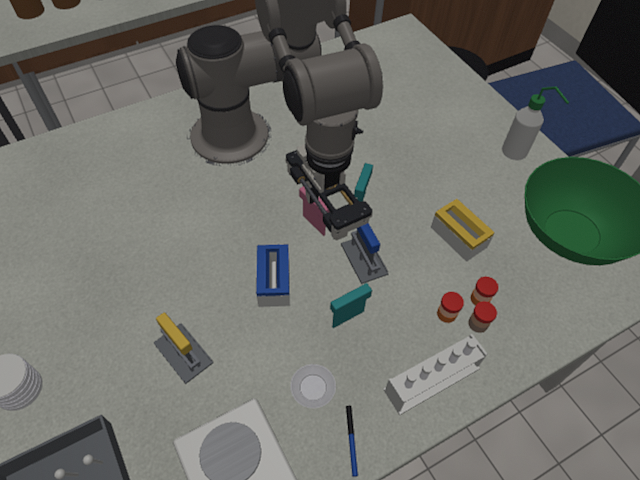

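View pics/side0.png

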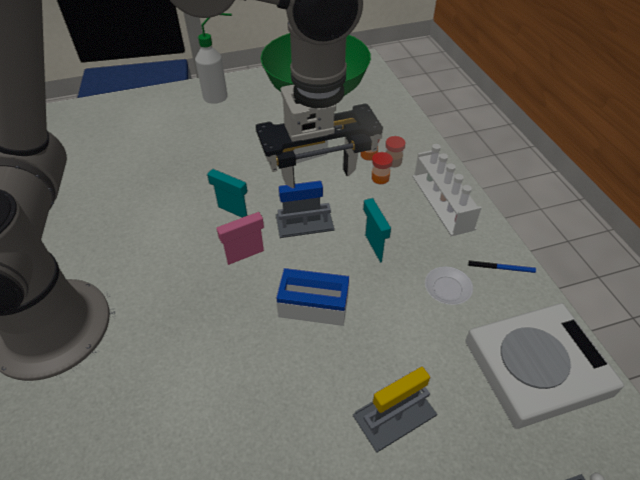

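The scene camera shows the blue handle at (369,238) in its grey stand, and the side camera shows it at (301,191). Things that could be confused with it, by scene pixel: the pink look-alike (314,210), turquoise ones (364,182) and (350,305), the blue-topped block (273,270), the blue pen (352,450) and the yellow scraper (175,335). By its blue handle and grey stand I choose (369,238). Next I check it close up with the wrist view.

```bash
python3 - <<'E'
from h import *
for n in('scene','side','wrist'):
    im=cv2.imread(f'pics/{n}0.png'); p=viewer.camera_params(n)
    h=cv2.cvtColor(im,cv2.COLOR_BGR2HSV)
    m=cv2.inRange(h,(108,140,50),(125,255,255))
    k,l,st,c=cv2.connectedComponentsWithStats(m)
    for i in range(1,k):
        if st[i,4]<80: continue
        cs=cv2.findContours((l==i).astype('uint8'),cv2.RETR_EXTERNAL,cv2.CHAIN_APPROX_NONE)[0]
        r=cv2.minAreaRect(cs[0]); print(n,st[i],np.round(c[i],1),np.round(cv2.boxPoints(r),1).tolist())
        print('  z.105',np.round([onz(p,q,.105) for q in cv2.boxPoints(r)],3)[:,:2].tolist(),'z.062',np.round([onz(p,q,.062) for q in cv2.boxPoints(r)],3)[:,:2].tolist())
E
```

```text
scene [358 224  22  30 353] [368.8 237.9] [[356.5, 228.39999389648438], [367.6000061035156, 222.3000030517578], [381.70001220703125, 247.89999389648438], [370.6000061035156, 254.0]]
  z.105 [[0.502, 0.096], [0.5, 0.126], [0.572, 0.116], [0.574, 0.087]] z.062 [[0.477, 0.115], [0.474, 0.147], [0.55, 0.136], [0.552, 0.106]]
scene [ 257  245   32   51 1257] [272.2 270. ] [[257.0, 245.0], [288.0, 245.0], [288.0, 295.0], [257.0, 295.0]]
  z.105 [[0.439, -0.116], [0.471, -0.057], [0.579, -0.113], [0.55, -0.168]] z.062 [[0.411, -0.106], [0.444, -0.045], [0.557, -0.103], [0.526, -0.161]]
scene [349 433   8  43 194] [352.6 454.3] [[348.5, 433.29998779296875], [353.0, 432.8999938964844], [356.79998779296875, 474.8999938964844], [352.29998779296875, 475.29998779296875]]
  z.105 [[0.873, -0.147], [0.876, -0.139], [0.938, -0.169], [0.934, -0.176]] z.062 [[0.864, -0.138], [0.867, -0.131], [0.932, -0.162], [0.929, -0.169]]
side [  78   60  109   37 2365] [131.   76.3] [[73.9000015258789, 71.19999694824219], [184.60000610351562, 52.70000076293945], [188.8000030517578, 78.0], [78.0999984741211, 96.5]]
[... 1115 characters left out ...]
0.1], [0.518, -0.169]]
wrist [ 253   45  136   50 4609] [319.9  69.5] [[249.89999389648438, 79.69999694824219], [254.8000030517578, 43.400001525878906], [388.79998779296875, 61.20000076293945], [383.8999938964844, 97.5999984741211]]
  z.105 [[0.473, 0.106], [0.478, 0.129], [0.567, 0.118], [0.564, 0.095]] z.062 [[0.465, 0.11], [0.47, 0.136], [0.573, 0.123], [0.57, 0.097]]
wrist [ 226  265  130   76 4805] [278.6 310.2] [[209.89999389648438, 326.5], [235.0, 261.79998779296875], [358.6000061035156, 309.79998779296875], [333.3999938964844, 374.5]]
  z.105 [[0.429, -0.082], [0.454, -0.025], [0.551, -0.067], [0.531, -0.129]] z.062 [[0.414, -0.107], [0.443, -0.042], [0.555, -0.089], [0.531, -0.161]]
```

View pics/wrist0.png

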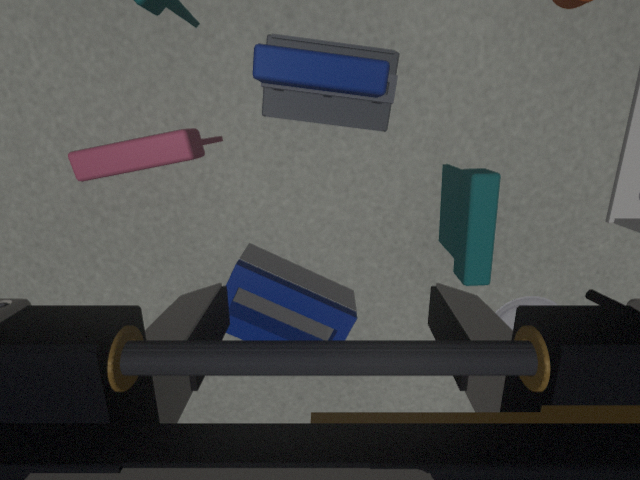

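Wrist view: the blue handle (253–388, 45–95) sits in a grey stand, with pink at (135,155) and turquoise at (470,225), both without stands. The choice is confirmed. I now move above it and turn the jaws across its thickness.

move_arm([
  {"x": 0.03, "wz": -10.5},
  {"x": 0.06, "wz": -21},
  {"x": 0.09, "wz": -31.5},
  {"x": 0.112, "y": -0.005, "wz": -42},
  {"x": 0.112, "y": -0.005, "wz": -52.5},
  {"x": 0.112, "y": -0.005, "wz": -63},
  {"x": 0.112, "y": -0.005, "wz": -73.5},
  {"x": 0.112, "y": -0.005, "wz": -82.7},
])

```text
schema error: expected keys x, y, z, wx, wy, wz, hand
```

```bash
python3 - <<'E'
from h import *
s=monitor.observe();print({k:np.round(s[k],3) for k in('time','tool_pos','tool_rot','opening','contact_force')})
im,p=shot('wrist','wrist1.png')
h=cv2.cvtColor(im,cv2.COLOR_RGB2HSV)
m=cv2.inRange(h,(108,140,50),(125,255,255))
cs=max(cv2.findContours(m,cv2.RETR_EXTERNAL,cv2.CHAIN_APPROX_NONE)[0],key=cv2.contourArea)
b=cv2.boxPoints(cv2.minAreaRect(cs));print(b.tolist())
for q in b: print(onz(p,q,.108).round(4))
# block top quad in scene, side
for n in('scene','side'):
    im=cv2.imread(f'pics/{n}0.png');p=viewer.camera_params(n)
    m=cv2.inRange(cv2.cvtColor(im,cv2.COLOR_BGR2HSV),(108,140,50),(125,255,255))
    m[:240]=0; m[320:]=0; m[:,400:]=0
    cs=max(cv2.findContours(m,cv2.RETR_EXTERNAL,cv2.CHAIN_APPROX_NONE)[0],key=cv2.contourArea)
    hull=cv2.convexHull(cs)
    g=np.array([onz(p,q[0],.062)[:2] for q in hull],np.float32)
    r=cv2.minAreaRect(g*1000); print(n,r, cv2.boxPoints(r).round(0).tolist())
E
```

```text
{'time': np.float64(0.15), 'tool_pos': array([0.525, 0.   , 0.226]), 'tool_rot': array([-3.14 , -0.   ,  1.571]), 'opening': np.float64(0.092), 'contact_force': array([ 0.03 , -0.406,  0.219])}
[[209.98414611816406, 327.0416259765625], [234.61781311035156, 262.37823486328125], [358.5802001953125, 309.60198974609375], [333.946533203125, 374.265380859375]]
[ 0.43   -0.0809  0.108 ]
[ 0.4542 -0.0246  0.108 ]
[ 0.5507 -0.065   0.108 ]
[ 0.5312 -0.1261  0.108 ]
scene ((483.9241638183594, -103.5696792602539), (67.04755401611328, 128.05238342285156), 64.4588623046875) [[412.0, -106.0], [527.0, -161.0], [556.0, -101.0], [441.0, -46.0]]
side ((478.47314453125, -107.29540252685547), (75.95060729980469, 122.81211853027344), 63.72689437866211) [[407.0, -114.0], [517.0, -169.0], [550.0, -100.0], [440.0, -46.0]]
```

View pics/wrist1.png

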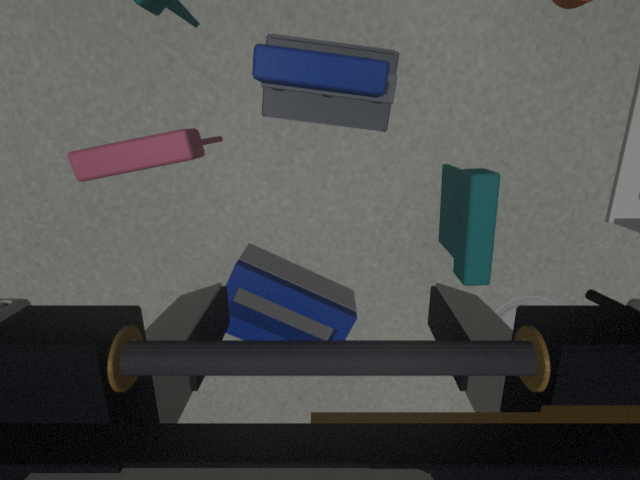

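The move was refused because every key is required, so this view is the same as before: blue handle at (320,70). I resend it with all keys.

move_arm([
  {"x": 0.03, "y": 0, "z": 0, "wx": 0, "wy": 0, "wz": -10.5, "hand": 1},
  {"x": 0.06, "y": 0, "z": 0, "wx": 0, "wy": 0, "wz": -21, "hand": 1},
  {"x": 0.09, "y": -0.005, "z": 0, "wx": 0, "wy": 0, "wz": -31.5, "hand": 1},
  {"x": 0.112, "y": -0.005, "z": 0, "wx": 0, "wy": 0, "wz": -42, "hand": 1},
  {"x": 0.112, "y": -0.005, "z": 0, "wx": 0, "wy": 0, "wz": -52.5, "hand": 1},
  {"x": 0.112, "y": -0.005, "z": 0, "wx": 0, "wy": 0, "wz": -63, "hand": 1},
  {"x": 0.112, "y": -0.005, "z": 0, "wx": 0, "wy": 0, "wz": -73.5, "hand": 1},
  {"x": 0.112, "y": -0.005, "z": 0, "wx": 0, "wy": 0, "wz": -82.7, "hand": 1},
])

```text
time: 1.2
tool_pos: [0.5199, 0.112, 0.2265]
tool_rot: [-3.141, -0.0, 3.02]
contact_force: [-0.2, 0.6, -0.7]
opening: 0.0918
```

```bash
python3 - <<'E'
from h import *
s=monitor.observe();print({k:np.round(s[k],3) for k in('time','tool_pos','tool_rot','opening','contact_force')})
im,p=shot('wrist','wrist2.png')
h=cv2.cvtColor(im,cv2.COLOR_RGB2HSV)
m=cv2.inRange(h,(108,140,50),(125,255,255))
cs=max(cv2.findContours(m,cv2.RETR_EXTERNAL,cv2.CHAIN_APPROX_NONE)[0],key=cv2.contourArea)
b=cv2.boxPoints(cv2.minAreaRect(cs));print(b.tolist())
for q in b: print(onz(p,q,.111).round(4))
print('tcp axis px',proj(p,[*s['tool_pos'][:2],.094]))
E
```

```text
{'time': np.float64(1.2), 'tool_pos': array([0.52 , 0.112, 0.227]), 'tool_rot': array([-3.141, -0.   ,  3.02 ]), 'opening': np.float64(0.092), 'contact_force': array([-0.168,  0.585, -0.735])}
[[24.707698822021484, 266.3384704589844], [43.33846664428711, 117.29232025146484], [133.5538330078125, 128.56924438476562], [114.92306518554688, 277.6153869628906]]
[ 0.5198 -0.1221  0.111 ]
[ 0.4165 -0.0708  0.111 ]
[ 0.4312 -0.0119  0.111 ]
[ 0.5373 -0.0563  0.111 ]
tcp axis px [328.29391405 224.69681615]
```

View pics/wrist2.png

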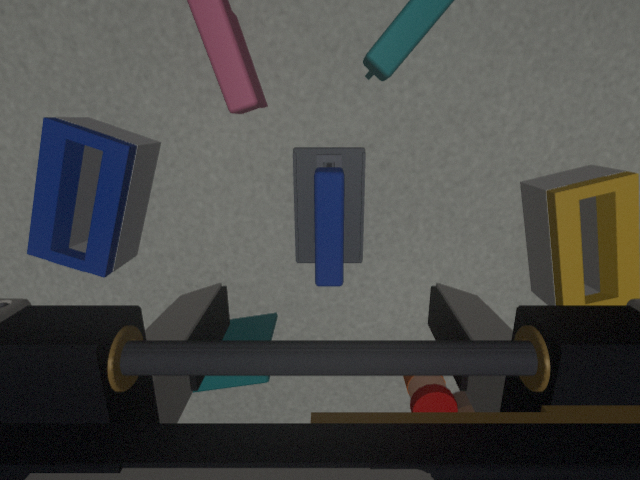

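The handle is at (316–344, 168–286), centred and parallel over its stand (293–365), and the TCP axis projects to (328,225). I descend and grip.

move_arm([
  {"x": 0, "y": 0, "z": 0.05, "wx": 0, "wy": 0, "wz": 0, "hand": 0.8},
  {"x": 0, "y": 0, "z": 0.1, "wx": 0, "wy": 0, "wz": 0, "hand": 0.8},
  {"x": 0, "y": 0, "z": 0.13, "wx": 0, "wy": 0, "wz": 0, "hand": 0.8},
  {"x": 0, "y": 0, "z": 0.151, "wx": 0, "wy": 0, "wz": 0, "hand": 0.8},
  {"x": 0, "y": 0, "z": 0.151, "wx": 0, "wy": 0, "wz": 0, "hand": 0.8},
  {"x": 0, "y": 0, "z": 0.151, "wx": 0, "wy": 0, "wz": 0, "hand": 0.1},
  {"x": 0, "y": 0, "z": 0.151, "wx": 0, "wy": 0, "wz": 0, "hand": 0.1},
  {"x": 0, "y": 0, "z": 0.151, "wx": 0, "wy": 0, "wz": 0, "hand": 0.1},
], grip_force=25)

```text
time: 2.25
tool_pos: [0.5205, 0.1121, 0.0766]
tool_rot: [3.141, 0.002, 3.014]
contact_force: [0.2, -0.3, 0.0]
opening: 0.0482
```

```bash
python3 - <<'E'
from h import *
s=monitor.observe();print({k:np.round(s[k],3) for k in('time','tool_pos','opening','contact_force')})
# slot from the three earlier views (wrist2 pose rebuilt from tool pose: camera fixed in tool)
from scipy.spatial.transform import Rotation as Ro
p=viewer.camera_params('wrist')
R=np.array(p['R']);t=np.array(p['t']); T=np.array(s['tool_pos']);d=np.array([.5199,.112,.2265])-T
p2=dict(p); p2['t']=t-R@d   # shift tool by d (same rotation)
im=cv2.imread('pics/wrist2.png')
m=cv2.inRange(cv2.cvtColor(im,cv2.COLOR_BGR2HSV),(108,140,40),(125,255,255)); m[:,200:]=0
cs,hi=cv2.findContours(m,cv2.RETR_CCOMP,cv2.CHAIN_APPROX_NONE)
for c,h in zip(cs,hi[0]):
    if cv2.contourArea(c)<300: continue
    g=np.array([onz(p2,q[0],.062)[:2]*1000 for q in cv2.convexHull(c)],np.float32)
    print(h[3],cv2.minAreaRect(g),cv2.boxPoints(cv2.minAreaRect(g)).round(0).tolist())
# check of projected slot into views
for n in('scene','side'):
    pp=viewer.camera_params(n); im=cv2.imread(f'pics/{n}0.png')
    m=cv2.inRange(cv2.cvtColor(im,cv2.COLOR_BGR2HSV),(108,140,40),(125,255,255)); m[:240]=0;m[320:]=0;m[:,400:]=0
    cs,hi=cv2.findContours(m,cv2.RETR_CCOMP,cv2.CHAIN_APPROX_NONE)
    for c,h in zip(cs,hi[0]):
        if cv2.contourArea(c)<80: continue
        g=np.array([onz(pp,q[0],.062)[:2]*1000 for q in cv2.convexHull(c)],np.float32)
        print(n,h[3],cv2.minAreaRect(g))
E
```

```text
{'time': np.float64(2.25), 'tool_pos': array([0.52 , 0.112, 0.077]), 'opening': np.float64(0.048), 'contact_force': array([ 0.162, -0.32 ,  0.032])}
-1 ((481.5570068359375, -98.3945541381836), (73.95002746582031, 126.08232116699219), 63.39047622680664) [[409.0, -103.0], [521.0, -160.0], [554.0, -94.0], [442.0, -37.0]]
26 ((481.7644958496094, -93.6105728149414), (17.4832706451416, 97.15335845947266), 63.41325378417969) [[434.0, -80.0], [521.0, -123.0], [529.0, -108.0], [442.0, -64.0]]
scene -1 ((483.9242248535156, -103.56970977783203), (67.04755401611328, 128.05239868164062), 64.4588623046875)
scene 0 ((484.0560302734375, -103.66194915771484), (19.96053123474121, 100.27693176269531), 63.37142562866211)
scene -1 ((532.98974609375, 123.4561767578125), (30.262676239013672, 38.618675231933594), 82.85775756835938)
side -1 ((478.4731750488281, -107.29536437988281), (75.95057678222656, 122.81205749511719), 63.72688674926758)
side 0 ((477.2369384765625, -110.89507293701172), (18.33138084411621, 103.8179931640625), 63.74460983276367)
```

Still closing. I keep closing, then lift.

move_arm([
  {"x": 0, "y": 0, "z": 0, "wx": 0, "wy": 0, "wz": 0, "hand": 0.1},
  {"x": 0, "y": 0, "z": 0, "wx": 0, "wy": 0, "wz": 0, "hand": 0.1},
  {"x": 0, "y": 0, "z": 0, "wx": 0, "wy": 0, "wz": 0, "hand": 0.1},
  {"x": 0, "y": 0, "z": 0, "wx": 0, "wy": 0, "wz": 0, "hand": 0.1},
  {"x": 0, "y": 0, "z": 0, "wx": 0, "wy": 0, "wz": 0, "hand": 0.1},
  {"x": 0, "y": 0, "z": 0, "wx": 0, "wy": 0, "wz": 0, "hand": 0.1},
], grip_force=25)

```text
time: 3.0
tool_pos: [0.5201, 0.112, 0.0758]
tool_rot: [3.142, 0.0, 3.014]
contact_force: [-0.1, -0.2, 1.3]
opening: 0.022
```

move_arm([
  {"x": 0, "y": 0, "z": -0.01, "wx": 0, "wy": 0, "wz": 0, "hand": 0.1},
  {"x": 0, "y": 0, "z": -0.025, "wx": 0, "wy": 0, "wz": 0, "hand": 0.1},
  {"x": 0, "y": 0, "z": -0.045, "wx": 0, "wy": 0, "wz": 0, "hand": 0.1},
  {"x": 0, "y": 0, "z": -0.065, "wx": 0, "wy": 0, "wz": 0, "hand": 0.1},
  {"x": 0, "y": 0, "z": -0.085, "wx": 0, "wy": 0, "wz": 0, "hand": 0.1},
  {"x": 0, "y": 0, "z": -0.1, "wx": 0, "wy": 0, "wz": 0, "hand": 0.1},
  {"x": 0, "y": 0, "z": -0.12, "wx": 0, "wy": 0, "wz": 0, "hand": 0.1},
  {"x": 0, "y": 0, "z": -0.12, "wx": 0, "wy": 0, "wz": 0, "hand": 0.1},
])

```text
time: 4.0
tool_pos: [0.5209, 0.1121, 0.1974]
tool_rot: [3.141, 0.004, 3.014]
contact_force: [-0.3, 0.3, -0.3]
opening: 0.0218
```

```bash
python3 - <<'E'
from h import *
s=monitor.observe();print({k:np.round(s[k],3) for k in('time','tool_pos','tool_rot','opening','contact_force')})
im1,p=shot('side','s3.png'); im2,p2=shot('wrist','w3.png')
cv2.imwrite('pics/c3.png',np.hstack([im1[60:300,180:500],cv2.resize(im2,(320,240))])[:,:,::-1])
im,p=im2,p2
m=cv2.inRange(cv2.cvtColor(im,cv2.COLOR_RGB2HSV),(108,140,40),(125,255,255))
for c in cv2.findContours(m,cv2.RETR_EXTERNAL,cv2.CHAIN_APPROX_NONE)[0]:
    if cv2.contourArea(c)>300:
        b=cv2.boxPoints(cv2.minAreaRect(c)); print(b.round(0).tolist()); print([onz(p,q,s['tool_pos'][2]+.034).round(3)[:2].tolist() for q in b])
# slot in tool axes
Ri=__import__('scipy.spatial.transform',fromlist=['Rotation']).Rotation.from_euler('xyz',s['tool_rot'])
print('shift',Ri.inv().apply(np.array([.481,-.102,s['tool_pos'][2]])-s['tool_pos']).round(4))
E
```

```text
{'time': np.float64(4.0), 'tool_pos': array([0.521, 0.112, 0.197]), 'tool_rot': array([3.141, 0.004, 3.014]), 'opening': np.float64(0.022), 'contact_force': array([-0.274,  0.305, -0.293])}
[[301.0, 375.0], [356.0, 375.0], [356.0, 411.0], [301.0, 411.0]]
[[0.532, 0.1], [0.535, 0.121], [0.551, 0.119], [0.548, 0.098]]
[[297.0, 340.0], [297.0, 212.0], [359.0, 212.0], [359.0, 340.0]]
[[0.517, 0.101], [0.469, 0.108], [0.472, 0.128], [0.52, 0.123]]
[[-11.0, 277.0], [13.0, 117.0], [118.0, 133.0], [94.0, 293.0]]
[[0.478, -0.001], [0.429, 0.027], [0.437, 0.057], [0.489, 0.033]]
shift [ 1.240e-02 -2.174e-01 -2.000e-04]
```

View pics/c3.png

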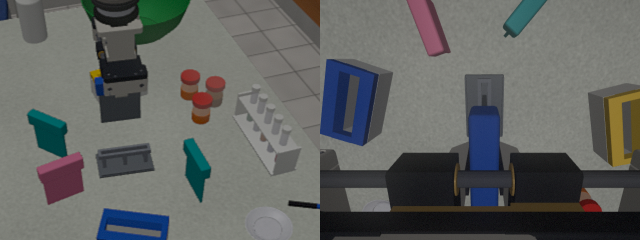

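The scraper is held upright and the stand is empty. In the wrist view the handle sits about 4 mm off towards tool +x, which I compensate for. Next, above the block.

move_arm([
  {"x": 0.001, "y": -0.03, "z": 0, "wx": 0, "wy": 0, "wz": 3.3, "hand": 0.1},
  {"x": 0.003, "y": -0.07, "z": 0, "wx": 0, "wy": 0, "wz": 6.6, "hand": 0.1},
  {"x": 0.005, "y": -0.115, "z": 0, "wx": 0, "wy": 0, "wz": 10, "hand": 0.1},
  {"x": 0.007, "y": -0.16, "z": 0, "wx": 0, "wy": 0, "wz": 13.3, "hand": 0.1},
  {"x": 0.008, "y": -0.195, "z": 0, "wx": 0, "wy": 0, "wz": 16.6, "hand": 0.1},
  {"x": 0.009, "y": -0.219, "z": 0, "wx": 0, "wy": 0, "wz": 19.3, "hand": 0.1},
  {"x": 0.009, "y": -0.219, "z": 0, "wx": 0, "wy": 0, "wz": 19.3, "hand": 0.1},
  {"x": 0.009, "y": -0.219, "z": 0, "wx": 0, "wy": 0, "wz": 19.3, "hand": 0.1},
])

```text
time: 5.1
tool_pos: [0.483, -0.1034, 0.1951]
tool_rot: [3.141, -0.001, 2.678]
contact_force: [0.4, 0.2, -0.5]
opening: 0.0217
```

```bash
python3 - <<'E'
from h import *
s=monitor.observe();print({k:np.round(s[k],3) for k in('time','tool_pos','tool_rot','opening','contact_force')})
a,pa=shot('side','s4.png'); b,pb=shot('wrist','w4.png'); c,pc=shot('scene','sc4.png')
def crop(im,p,w=160,hh=120):
    u,v=proj(p,[.481,-.102,.1]).astype(int); u=max(u,w);v=max(v,hh); return cv2.resize(im[v-hh:v+hh,u-w:u+w],(400,300))
out=np.vstack([np.hstack([crop(a,pa,80,60),crop(c,pc,80,60)]),np.hstack([cv2.resize(b,(400,300)),np.zeros((300,400,3),np.uint8)])])
cv2.imwrite('pics/c4.png',out[:,:,::-1])
E
```

```text
{'time': np.float64(5.1), 'tool_pos': array([ 0.483, -0.103,  0.195]), 'tool_rot': array([ 3.141e+00, -1.000e-03,  2.678e+00]), 'opening': np.float64(0.022), 'contact_force': array([ 0.414,  0.227, -0.471])}
```

View pics/c4.png

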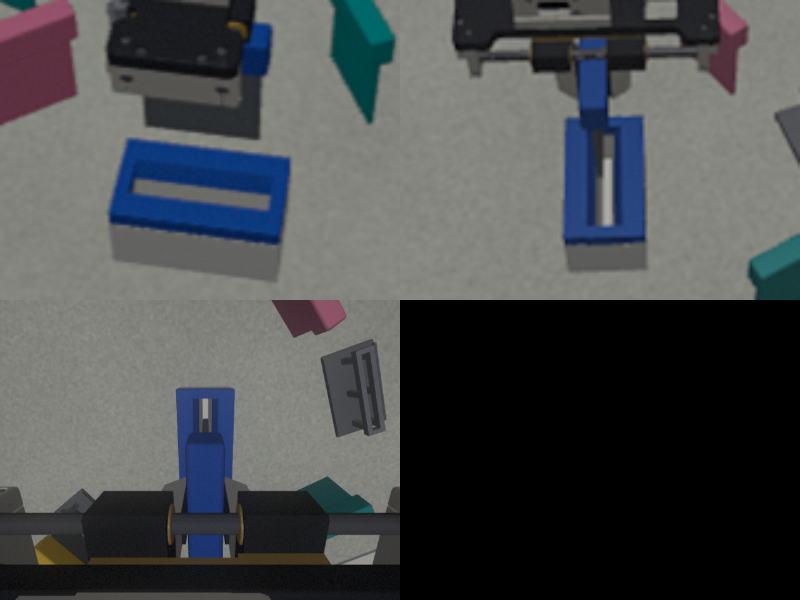

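The wrist view shows the handle (columns 187–224) centred on the slot, with the block edges at columns 177–234, and parallel to it. A quick lengthwise check before lowering.

```bash
python3 - <<'E'
from h import *
p=viewer.camera_params('wrist'); im=cv2.imread('pics/w4.png'); T=np.array(monitor.observe()['tool_pos'])
u=np.array([np.cos(2.678),np.sin(2.678)]);v=np.array([-u[1],u[0]])
h=cv2.cvtColor(im,cv2.COLOR_BGR2HSV);m=cv2.inRange(h,(108,140,30),(125,255,255))
r=np.where(m[:,300])[0][0];print('block far edge row',r)
for c in(300,365):
    d=onz(p,(c,r),.062)[:2]-T[:2];print('edge along',d@u,'across',d@v)
cc=np.where(m[170])[0];print('across edges',[(onz(p,(c,170),.062)[:2]-T[:2])@v for c in(cc[0],cc[-1])])
rows=[x for x in range(190,260)];g=im[:,328].astype(int)
print([(x,g[x].tolist()) for x in range(150,225,5)])
for x in(217,): print('handle end along',(onz(p,(328,x),T[2]+.035)[:2]-T[:2])@u)
hc=np.where(m[300])[0];print(hc[[0,-1]])
E
```

```text
block far edge row 143
edge along 0.06244637078922109 across 0.020380610203091825
edge along 0.06250898984194315 across -0.027738266598102204
across edges [np.float64(0.03363536792737236), np.float64(-0.03437886775518508)]
[(150, [124, 67, 45]), (155, [124, 68, 47]), (160, [160, 160, 160]), (165, [157, 157, 158]), (170, [156, 156, 156]), (175, [155, 157, 154]), (180, [153, 154, 154]), (185, [158, 157, 159]), (190, [72, 68, 66]), (195, [59, 52, 49]), (200, [57, 47, 43]), (205, [56, 50, 46]), (210, [61, 52, 48]), (215, [78, 45, 30]), (220, [74, 33, 20])]
handle end along 0.04839191495175216
[299 358]
```

move_arm([
  {"x": -0.003, "y": 0, "z": 0.02, "wx": 0, "wy": 0, "wz": 0, "hand": 0.1},
  {"x": -0.003, "y": 0, "z": 0.04, "wx": 0, "wy": 0, "wz": 0, "hand": 0.1},
  {"x": -0.003, "y": 0, "z": 0.06, "wx": 0, "wy": 0, "wz": 0, "hand": 0.1},
  {"x": -0.003, "y": 0, "z": 0.075, "wx": 0, "wy": 0, "wz": 0, "hand": 0.1},
  {"x": -0.003, "y": 0, "z": 0.085, "wx": 0, "wy": 0, "wz": 0, "hand": 0.1},
  {"x": -0.003, "y": 0, "z": 0.095, "wx": 0, "wy": 0, "wz": 0, "hand": 0.1},
  {"x": -0.003, "y": 0, "z": 0.1, "wx": 0, "wy": 0, "wz": 0, "hand": 0.1},
  {"x": -0.003, "y": 0, "z": 0.1, "wx": 0, "wy": 0, "wz": 0, "hand": 0.1},
])

```text
time: 6.25
tool_pos: [0.4859, -0.1054, 0.0956]
tool_rot: [3.142, -0.0, 2.677]
contact_force: [-0.0, 0.8, -0.6]
opening: 0.0216
```

move_arm([
  {"x": 0, "y": 0, "z": 0.005, "wx": 0, "wy": 0, "wz": 0, "hand": 0.1},
  {"x": 0, "y": 0, "z": 0.01, "wx": 0, "wy": 0, "wz": 0, "hand": 0.1},
  {"x": 0, "y": 0, "z": 0.014, "wx": 0, "wy": 0, "wz": 0, "hand": 0.1},
  {"x": 0, "y": 0, "z": 0.016, "wx": 0, "wy": 0, "wz": 0, "hand": 0.1},
  {"x": 0, "y": 0, "z": 0.017, "wx": 0, "wy": 0, "wz": 0, "hand": 0.1},
  {"x": 0, "y": 0, "z": 0.017, "wx": 0, "wy": 0, "wz": 0, "hand": 0.1},
])

```text
time: 7.0
tool_pos: [0.486, -0.1054, 0.0787]
tool_rot: [3.142, 0.0, 2.677]
contact_force: [-0.5, -0.2, -1.0]
opening: 0.0217
```

move_arm([
  {"x": 0, "y": 0, "z": 0.001, "wx": 0, "wy": 0, "wz": 0, "hand": 0.1},
  {"x": 0, "y": 0, "z": 0.001, "wx": 0, "wy": 0, "wz": 0, "hand": 0.1},
  {"x": 0, "y": 0, "z": 0.002, "wx": 0, "wy": 0, "wz": 0, "hand": 0.1},
  {"x": 0, "y": 0, "z": 0.002, "wx": 0, "wy": 0, "wz": 0, "hand": 0.1},
])

```text
time: 7.5
tool_pos: [0.4861, -0.1055, 0.0777]
tool_rot: [3.142, 0.001, 2.677]
contact_force: [-3.7, 0.5, 9.5]
opening: 0.0216
```

Upward force of 9.5 N at the predicted seating height (TCP 0.0777, predicted 0.0778), so it is on the floor. I release it and retreat straight up.

move_arm([
  {"x": 0, "y": 0, "z": -0.002, "wx": 0, "wy": 0, "wz": 0, "hand": 0.6},
  {"x": 0, "y": 0, "z": -0.002, "wx": 0, "wy": 0, "wz": 0, "hand": 0.6},
  {"x": 0, "y": 0, "z": -0.002, "wx": 0, "wy": 0, "wz": 0, "hand": 0.6},
  {"x": 0, "y": 0, "z": -0.002, "wx": 0, "wy": 0, "wz": 0, "hand": 0.6},
  {"x": 0, "y": 0, "z": -0.002, "wx": 0, "wy": 0, "wz": 0, "hand": 0.6},
  {"x": 0, "y": 0, "z": -0.002, "wx": 0, "wy": 0, "wz": 0, "hand": 0.6},
])

```text
time: 8.25
tool_pos: [0.4859, -0.1054, 0.0787]
tool_rot: [3.142, -0.0, 2.677]
contact_force: [-0.5, -0.8, -0.3]
opening: 0.0554
```

move_arm([
  {"x": 0, "y": 0, "z": -0.02, "wx": 0, "wy": 0, "wz": 0, "hand": 0.6},
  {"x": 0, "y": 0, "z": -0.05, "wx": 0, "wy": 0, "wz": 0, "hand": 0.6},
  {"x": 0, "y": 0, "z": -0.09, "wx": 0, "wy": 0, "wz": 0, "hand": 0.6},
  {"x": 0, "y": 0, "z": -0.13, "wx": 0, "wy": 0, "wz": 0, "hand": 0.6},
  {"x": 0, "y": 0, "z": -0.15, "wx": 0, "wy": 0, "wz": 0, "hand": 0.6},
  {"x": 0, "y": 0, "z": -0.15, "wx": 0, "wy": 0, "wz": 0, "hand": 0.6},
])

```text
time: 9.0
tool_pos: [0.4866, -0.1057, 0.23]
tool_rot: [3.141, 0.003, 2.677]
contact_force: [-0.4, 0.3, -0.2]
opening: 0.0549
```

```bash
python3 - <<'E'
from h import *
s=monitor.observe();print({k:np.round(s[k],3) for k in('time','tool_pos','opening','contact_force')})
a,pa=shot('side','s5.png'); b,pb=shot('wrist','w5.png'); c,pc=shot('scene','sc5.png')
def crop(im,p,w=80,hh=60):
    u,v=proj(p,[.481,-.102,.08]).astype(int); return cv2.resize(im[v-hh:v+hh,u-w:u+w],(400,300))
out=np.vstack([np.hstack([crop(a,pa),crop(c,pc)]),np.hstack([cv2.resize(b,(400,300)),cv2.resize(a,(400,300))])])
cv2.imwrite('pics/c5.png',out[:,:,::-1])
for n,im in(('side',a),('scene',c)):
    f=lambda x:cv2.moments(cv2.inRange(cv2.cvtColor(x,cv2.COLOR_RGB2HSV),(20,150,80),(30,255,255))*np.ones(1,np.uint8))
    print(n,'yellow px diff',int((cv2.absdiff(im,cv2.imread(f'pics/{n}0.png')[:,:,::-1])[320:,100:450] if n=='side' else cv2.absdiff(im,cv2.imread(f'pics/{n}0.png')[:,:,::-1])[300:385,140:215]).max()))
E
```

```text
{'time': np.float64(9.0), 'tool_pos': array([ 0.487, -0.106,  0.23 ]), 'opening': np.float64(0.055), 'contact_force': array([-0.442,  0.31 , -0.223])}
side yellow px diff 9
scene yellow px diff 5
```

View pics/c5.png

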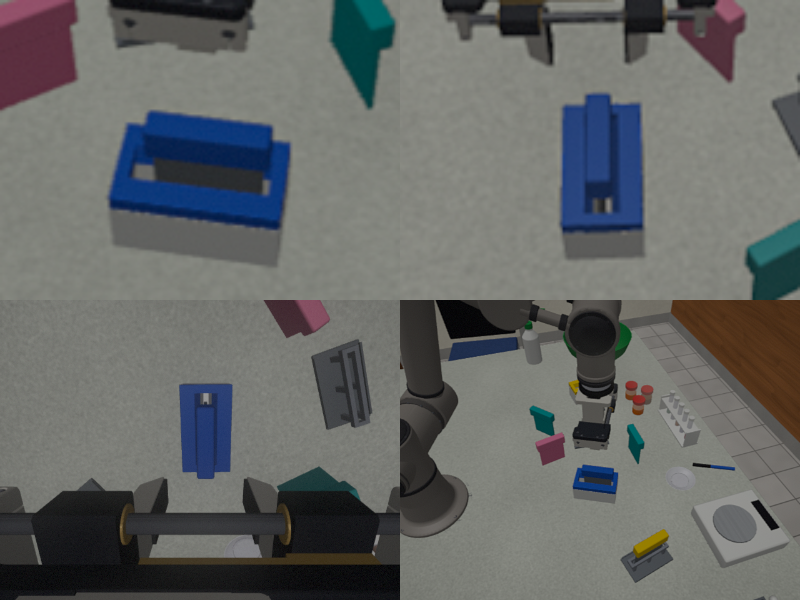

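The scraper stands upright, seated and centred in the blue block, with its handle at columns 195–216 and the block at 180–232 in the wrist view. The fingers are clear and the yellow scraper has not moved. I hand in.

```bash
python3 -c "
from cell import robot
print(robot.hand_in())"
```

```text
the job is handed in; nothing more can be done
None
```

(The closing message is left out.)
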